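Fetch the large drill chuck from behind the oil

TASK

The large drill chuck stands behind the spray can and the oil tin: first move both containers to the black rubber mat so that they stand there together, then take the large chuck and stand it, nose up, in the round recess of the wooden block. Only when it sits there, put each container back in its own drip tray on the plywood board, the round can in the round tray and the square tin in the square tray, flat on the tray's floor. Never tip over the containers or the chucks, and leave the small chuck and the chuck key where they are.

Things in the scene. Friction and masses are not known exactly. Their poses are not given: they have to be found in the camera images.
- spray_can: White round spray can with a grey band, loose, about 0.3 kg. Straight body 54 mm in diameter and 120 mm high, then a low dome and a 23 mm wide nozzle, 148 mm high in all. Origin: centre of the underside, z up. It starts standing in the round drip tray.
- oil_tin: White rectangular oil tin with a grey band, loose, about 0.4 kg. Body 50 mm along its x, 60 mm along its y, 115 mm high, with a round cap in the middle of the top, 136 mm high in all. Origin: centre of the underside, z up. It starts standing in the square drip tray, its 50 mm side along the tray's 72 mm side (turned a few degrees at most).
- large_chuck: The larger of two dark steel drill chucks, loose, standing nose up on the board, about 0.45 kg. Body a cylinder 50 mm in diameter and 48 mm high, then a tapering nose, 66 mm high in all. Origin: centre of the underside, z up. It stands on the plywood board on the side away from the robot, 76 mm beside the small chuck and 66 mm beyond the line of the drip trays (centres).
- small_chuck: The smaller of the two chucks, loose, 34 mm in diameter, 52 mm high, to be left alone. Origin: centre of the underside, z up.
- chuck_key: T-shaped steel chuck key, loose, lying at the +y end of the plywood board: shaft 66 mm long, crossbar 50 mm, 18 mm high. To be left alone. Origin: under the middle of the shaft.
- round_tray: Round aluminium drip tray fixed on the plywood board (the board is 10 mm thick, 200 mm along its x, 290 mm along its y). Outer diameter 78 mm, inner 72 mm, 12 mm high with a floor 3 mm thick. Origin: centre of its underside, x towards the chucks. The two trays are 110 mm apart; which is left varies. For the spray can.
- square_tray: Nearly square aluminium drip tray fixed on the plywood board. Outside 72 mm along its x and 82 mm along its y, inside 66 by 76 mm, 12 mm high with a floor 3 mm thick. Origin: centre of its underside, z up, its x axis points across the board towards the chucks. Belongs to the oil tin.
- mat: Black rubber mat fixed flat on the table, the side area: 200 mm along its x, 140 mm along its y, 4 mm thick. Origin: centre of its underside. It lies to the robot's left or right of the board. A container counts as on it when the middle of its underside is over the mat.
- seat: Brown wooden block fixed on the table, 120 by 120 mm and 16 mm high, with one round recess 71 mm in diameter and 8 mm deep in the middle of its top (recess floor 8 mm above the table). Origin: centre of its underside, below the middle of the recess. It lies on the other side of the board from the mat.
Things that resemble listed ones, but are neither listed nor needed, are in the scene too. Leave any blue or green look-alike of the oil_tin alone.

How it is judged:
By the outcome, as a careful person would: the job done as asked, in the order asked, and still so for the second after the job is handed in, with the robot touching nothing.
It also fails if it takes over 131 s, if anything falls off the work surface, if the arm or the gripper's body presses on something with over 40 N, if the wrist force passes 120 N, or if a joint passes its speed limit or range.

ROBOT

A 7-joint arm with a two-finger parallel gripper is mounted at the origin on the work surface. World frame = base frame: x ahead of the robot, y to its left, z up, the work surface at z = 0. Lengths are in m, angles in degrees, forces in N, time in s.
With the tool pointing down it reaches from about 0.35 to 0.775 m from the base axis. Payload 3.1 kg.
Tool frame: the origin (TCP) lies at the centre of the arm's flange, where the gripper is bolted on; the fingertips stand 173 mm ahead of it and the grasp point (between the pads) lies 155 mm ahead of it; z points along the fingers, y is the line along which they close (so a half turn about z gives the same grasp; the last joint's range is limited). The gripper opens to 85 mm and grips with 20 to 120 N. Pads are 22 mm wide; open, the fingers measure 114 mm over their backs; the gripper's body (76 mm by 85 mm) begins 54 mm behind the grasp point. The pads swing forward as they close: fully open they stand 13 mm farther back than shut.
Start: joints at [-2.389, 17.813, 0.802, 86.603, -0.252, 75.585, -1.558], TCP at [0.55, 0, 0.405] pointing down, gripper open.
Joint ranges: [-154.91, 154.91], [-16.99, 109.72], [-72.82, 74.43], [7.12, 147.25], [-82.49, 262.49], [11.32, 116.49], [-174.64, 174.64]. Speed limits (degrees/s): [159.86, 159.86, 180, 180, 180, 180, 180].

INTERFACE

Orientations are given as a 3x3 rotation matrix whose columns are the frame's x, y, z axes.
In Python, from rig import manip gives the robot as it stands. The module is installed in compiled form; this text tells all that it offers.
- The arm moves only by the shell command python3 -m crank 'ROWS' [OPENING]. ROWS is JSON, a list that holds one entry, the list of rows, each a list of 4 numbers: the shift along the tool's x, y, z in m, then the turn about the tool's z in degrees. In form: [[[tx, ty, tz, turn], ...]]. A call has 1 to 20 rows; each row shifts and turns the commanded pose from where the row before left it, along the tool's axes as they then stand; what a row does not reach is not made up. A row lasts 1/8 s, in which the tool goes at most 62.5 mm and 10.7 degrees, less where a joint would pass 70% of its speed; a pose out of reach is approached as far as the arm can. A call with a gripper value outside its range is refused whole. OPENING is the finger opening in m, from 0 to 0.0854, set as the call begins (- or left out, the last holds). The fingers move at their own pace and stop on an object; the grip force is fixed at half the most. Time passes only in rows, so rows that do not move let the fingers close. It gives the time, the measured TCP pose, the force, the opening and the grip force at its end, in the units of the state.
- manip.get_obs(): the state, without advancing time (a new reading comes with each control period).
- manip.get_image(name): name is "scene" or "side" or "wrist"; returns the picture (480x640x3 uint8, red, green, blue); there is no depth.
- manip.camera_model(name): a dict with "vertical_fov" (degrees; the focal length in pixels is half the picture's height over the tangent of half this angle, whatever the lens; pixels are square), "cx", "cy" (the principal point, pixels), "distortion" ([k1, k2, p1, p2, k3] as OpenCV has them; the pictures are not rectified), "pose" (4x4, takes a point from camera to world coordinates). Camera axes: x right, y up, looking along -z (the intrinsics and any distortion apply to the point x, -y, -z); pixel columns grow to the right and rows downward; lengths in m; the calibration is good to about 2 mm. A picture is of the moment at which its call begins: read the wrist's pose just before it. camera_model takes no time and is no camera call; for the wrist camera it gives the pose at the moment of the call.
- manip.hand_in(): hands the job in; it is judged then, once.
The state is a dict: "time_s": time; "joint_pos": joint angles; "joint_velocities": joint speeds; "effort": joint torques, N m; "tcp_pos": TCP position; "tcp_rot": TCP orientation; "contact_force": force on the tool from outside, world axes, zero at the start; "ft_torque": the same for the moment, N m; "finger_gap": finger opening in m; "grasp_force": force on a finger pad.
Only numpy, scipy, OpenCV 4.12 (cv2) and the standard library are available. Lean on these libraries where they do the work, as an engineer would, in place of code of your own. Each camera call takes 0.05 s, during which the arm holds its last target. There are 200 camera calls.

## Working session

There is one attempt and no reset: what is moved stays moved. The work goes in short steps, Python scripts to look and compute and a shell command to move; the robot and the scene stay as the last step left them, time stands still between calls to the robot, and variables do not carry over. Pictures are saved under pics/ and viewed, at most 18 in all, crops included, and the job is handed in when it is done.

```bash
mkdir -p pics; ls; cat > h.py <<'E'
import numpy as np, cv2
from rig import manip
def K(m):
    f=240/np.tan(np.radians(m["vertical_fov"]/2)); return np.array([[f,0,m["cx"]],[0,f,m["cy"]],[0,0,1.]])
def ray(m,px):
    p=cv2.undistortPoints(np.array(px,float).reshape(-1,1,2),K(m),np.array(m["distortion"],float)).reshape(-1,2)
    d=np.c_[p[:,0],-p[:,1],-np.ones(len(p))]; P=np.array(m["pose"]); return P[:3,3],d@P[:3,:3].T
def plane(m,px,z):
    o,d=ray(m,px); return o+d*((z-o[2])/d[:,2])[:,None]
def proj(m,X):
    P=np.array(m["pose"]); c=(np.array(X,float).reshape(-1,3)-P[:3,3])@P[:3,:3]; c=c*[1,-1,-1]
    return cv2.projectPoints(c.reshape(-1,1,3),np.zeros(3),np.zeros(3),K(m),np.array(m["distortion"],float))[0].reshape(-1,2)
def shot(n,f):
    m=manip.camera_model(n); i=manip.get_image(n); cv2.imwrite(f"pics/{f}.png",i[:,:,::-1]); return m,i
E
python3 - <<'E'
from h import *
for n in ("scene","side","wrist"):
    m,i=shot(n,n+"0"); print(n,m["vertical_fov"],m["distortion"],np.round(m["pose"],3).tolist())
print(manip.get_obs())
E
```

```text
pics
scene 48.65476078318209 [-0.11851006  0.          0.          0.          0.        ] [[-0.786, -0.458, 0.415, 0.849], [0.618, -0.578, 0.533, 0.488], [-0.004, 0.675, 0.737, 0.736], [0.0, 0.0, 0.0, 1.0]]
side 49.208686313164456 [-0.11797616  0.          0.          0.          0.        ] [[-0.999, 0.036, -0.017, 0.44], [-0.035, -0.614, 0.788, 0.851], [0.018, 0.788, 0.615, 0.719], [0.0, 0.0, 0.0, 1.0]]
wrist 66.58140025296295 [-0.07197101  0.          0.          0.          0.        ] [[1.0, -0.001, 0.003, 0.548], [0.0, 0.954, 0.298, 0.076], [-0.003, -0.298, 0.954, 0.373], [0.0, 0.0, 0.0, 1.0]]
{'time_s': 0.15, 'joint_pos': array([-2.3882287 , 17.84987361,  0.80385666, 86.67208463, -0.25266218,
       75.58406617, -1.55835608]), 'joint_velocities': array([ 0.07969368, -0.20641404,  0.10274231, -0.37294265, -0.06313515,
       -0.06669648, -0.01150481]), 'effort': array([ 9.77451273e-04, -3.80270755e+01,  1.46461059e-01, -2.30848163e+01,
        1.21757569e-02,  9.70373891e-03, -3.15462728e-05]), 'tcp_pos': array([5.49753863e-01, 4.98130224e-06, 4.03862101e-01]), 'tcp_rot': array([[-2.37544920e-05,  9.99998347e-01, -1.81783373e-03],
       [ 9.99999996e-01,  2.36073570e-05, -8.09611970e-05],
       [-8.09181489e-05, -1.81783565e-03, -9.99998344e-01]]), 'contact_force': array([ 0.6480365 ,  0.01112759, -0.11804424]), 'ft_torque': array([ 0.01481358,  0.00108337, -0.06269212]), 'grasp_force': 0.0, 'finger_gap': 0.0855734656572382}
```

View pics/scene0.png

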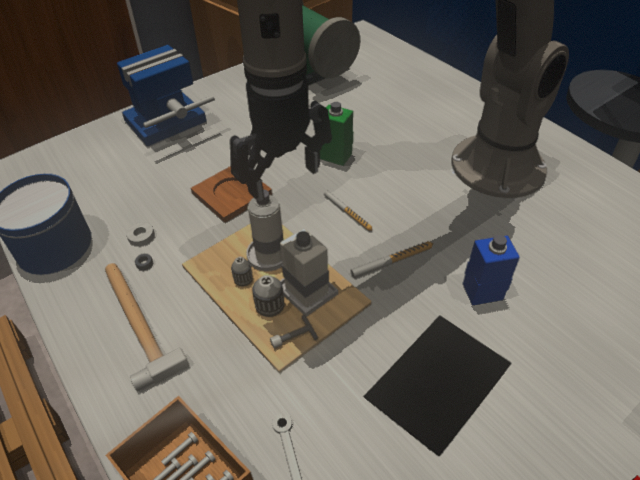

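View pics/side0.png

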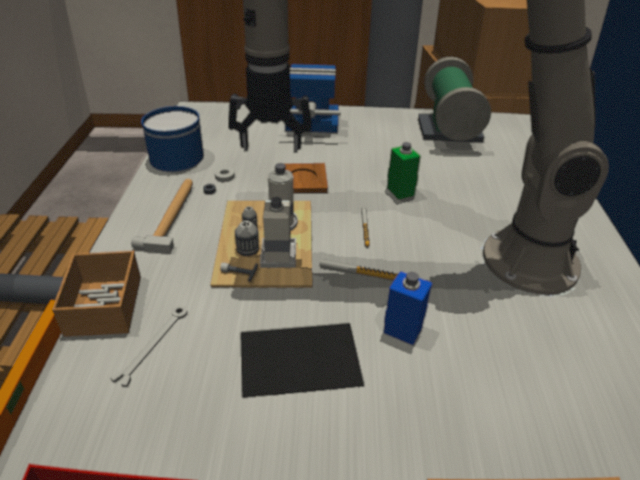

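View pics/wrist0.png

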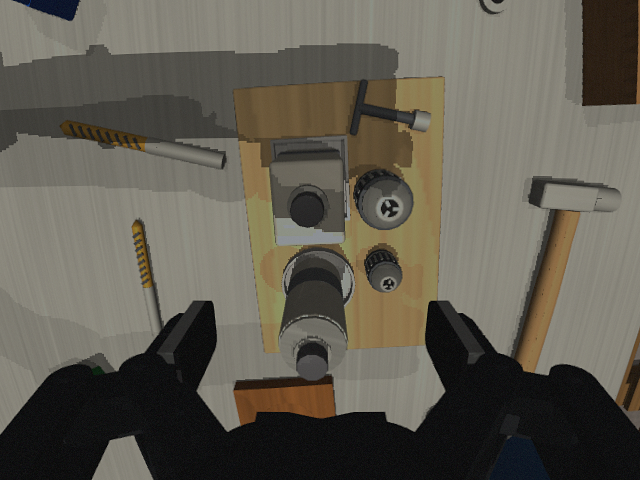

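```bash
python3 - <<'E'
from h import *
np.set_printoptions(precision=4,suppress=True)
W=manip.camera_model("wrist");S=manip.camera_model("scene");D=manip.camera_model("side")
print("board",plane(W,[(234,90),(444,77),(437,345),(265,352)],.01))
print("tincap",plane(W,[(307,208)],.149),"nozzle",plane(W,[(312,364)],.161),"chuckL",plane(W,[(390,207)],.076),"S",plane(W,[(388,283)],.062))
print("matS",plane(S,[(440,317),(510,362),(440,453),(366,396)],.004))
print("matD",plane(D,[(241,330),(351,324),(362,386),(243,394)],.004))
print("sq tray",plane(W,[(275,141),(347,137),(344,244),(272,244)],.022))
print("seatD",plane(D,[(327,165),(327,191),(286,191)],.016)); print("seatS",plane(S,[(192,190),(235,219),(270,191)],.016))
print("scene cap",plane(S,[(303,236)],.149),plane(S,[(262,187)],.161)," side",plane(D,[(277,200)],.149),plane(D,[(280,166)],.161))
print("small things blue",plane(S,[(490,300)],0),plane(D,[(405,335)],0))
E
```

```text
board [[ 0.4661  0.1059  0.01  ]
 [ 0.663   0.1181  0.01  ]
 [ 0.6833 -0.171   0.01  ]
 [ 0.4826 -0.1801  0.01  ]]
tincap [[0.5394 0.0242 0.149 ]] nozzle [[ 0.542  -0.0832  0.161 ]] chuckL [[0.6056 0.0083 0.076 ]] S [[ 0.6106 -0.0675  0.062 ]]
matS [[0.3971 0.2007 0.004 ]
 [0.3722 0.3316 0.004 ]
 [0.563  0.3641 0.004 ]
 [0.5868 0.2322 0.004 ]]
matD [[0.5887 0.2272 0.004 ]
 [0.3913 0.2021 0.004 ]
 [0.3748 0.3368 0.004 ]
 [0.5657 0.362  0.004 ]]
sq tray [[ 0.5049  0.0592  0.022 ]
 [ 0.5722  0.0628  0.022 ]
 [ 0.5713 -0.0426  0.022 ]
 [ 0.4982 -0.0427  0.022 ]]
seatD [[ 0.4476 -0.3381  0.016 ]
 [ 0.4448 -0.2146  0.016 ]
 [ 0.5441 -0.2085  0.016 ]]
seatS [[ 0.5753 -0.33    0.016 ]
 [ 0.5494 -0.201   0.016 ]
 [ 0.4513 -0.2262  0.016 ]]
scene cap [[0.5422 0.0229 0.149 ]] [[ 0.5361 -0.0989  0.161 ]]  side [[0.539  0.0243 0.149 ]] [[ 0.5431 -0.0824  0.161 ]]
small things blue [[0.3008 0.229  0.    ]] [[0.2938 0.2206 0.    ]]
```

The wrist view shows the tin cap at about (307,208), the nozzle at (312,364) and the large chuck's nose at (390,207). The mat is on +y and the seat on −y. The measured sizes agree with those given: the board is about 200×288 mm, the mat about 198×135 mm, and the tin-to-chuck distance is 66 mm. I'll take the tin first.

```bash
python3 -m crank '[[[0.0246,-0.0,0,-3.6],[0,-0.0085,0.02,0],[0,0,0.03,0],[0,0,0.03,0],[0,0,0.025,0],[0,0,0.02,0],[0,0,0.01,0],[0,0,0.008,0],[0,0,0,0],[0,0,0,0]]]' 0.0854; python3 - <<'E'
from h import *
shot("wrist","w1"); shot("side","s1")
E
```

```text
time_s: 1.4
tcp_pos: [0.5419, 0.0242, 0.2624]
tcp_rot: [[-0.063, 0.998, 0.002], [0.998, 0.063, 0.0], [0.0, 0.002, -1.0]]
contact_force: [-1.4, 0.5, -0.4]
finger_gap: 0.0854
grasp_force: 0.0
```

View pics/s1.png

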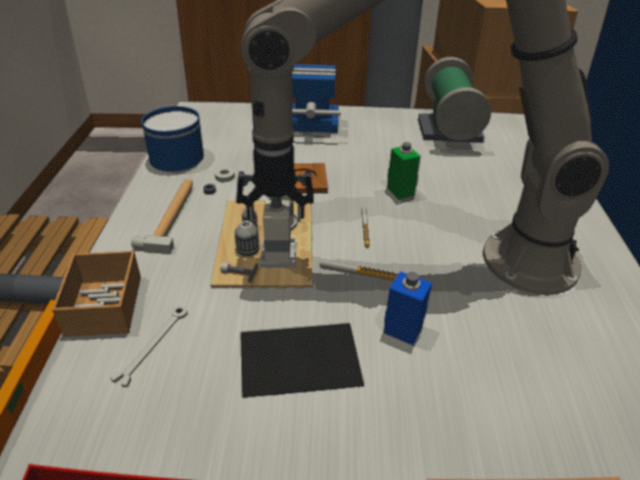

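The open fingers straddle the tin (about (275,215)) above the chuck. I'll close and lift.

```bash
python3 -m crank '[[[0,0,0,0],[0,0,0,0],[0,0,0,0],[0,0,0,0],[0,0,0,0],[0,0,0,0]]]' 0.03; python3 -m crank '[[[0,0,-0.005,0],[0,0,-0.01,0],[0,0,-0.02,0],[0,0,-0.02,0],[0,0,-0.02,0],[0,0,0,0]]]'
```

```text
time_s: 2.25
tcp_pos: [0.5414, 0.024, 0.2621]
tcp_rot: [[-0.063, 0.998, -0.0], [0.998, 0.063, -0.0], [-0.0, -0.0, -1.0]]
contact_force: [-2.4, 0.6, 5.3]
finger_gap: 0.0497
grasp_force: 62.8
time_s: 3.0
tcp_pos: [0.5423, 0.0242, 0.3384]
tcp_rot: [[-0.063, 0.998, 0.004], [0.998, 0.063, 0.0], [0.0, 0.004, -1.0]]
contact_force: [0.2, -0.1, -4.2]
finger_gap: 0.0493
grasp_force: 63.0
```

```bash
python3 -m crank '[[[0.01,0,0,0],[0.02,0.002,0,0],[0.03,0.002,0,0],[0.035,0.002,0,0],[0.035,0.002,0,0],[0.035,0.002,0,0],[0.035,0.002,0,0],[0.03,0.002,0,0],[0.02,0.001,0,0],[0.01,0,0,0],[0.006,0,0.01,0],[0,0,0.02,0],[0,0,0.02,0],[0,0,0.015,0],[0,0,0.01,0],[0,0,0.006,0],[0,0,0,0],[0,0,0,0]]]'
```

```text
time_s: 5.25
tcp_pos: [0.5401, 0.2907, 0.2565]
tcp_rot: [[-0.063, 0.998, 0.001], [0.998, 0.063, 0.001], [0.001, 0.001, -1.0]]
contact_force: [-0.6, -0.3, -4.7]
finger_gap: 0.0493
grasp_force: 62.8
```

```bash
python3 -m crank '[[[0,0,0.002,0],[0,0,0.001,0],[0,0,0.001,0],[0,0,0,0],[0,0,0,0]]]'; python3 -m crank '[[[0,0,0,0],[0,0,0,0],[0,0,0,0]]]' 0.07;  python3 -m crank '[[[0,0,-0.02,0],[0,0,-0.03,0],[0,0,-0.04,0],[0,0,-0.03,0],[-0.03,0,0,0],[-0.05,0,0,0],[-0.05,0,0,0],[-0.05,0,0,0],[-0.05,0,0,0],[-0.05,0,0,0],[0,0,0,0],[0,0,0,0]]]' 0.0854
python3 - <<'E'
from h import *
m,i=shot("wrist","w2"); shot("scene","sc2"); np.set_printoptions(suppress=True,precision=4); np.save("w2m.npy",m); print(manip.get_obs()["tcp_pos"])
E
```

```text
time_s: 5.88
tcp_pos: [0.5398, 0.2906, 0.2531]
tcp_rot: [[-0.063, 0.998, 0.001], [0.998, 0.063, 0.0], [0.0, 0.001, -1.0]]
contact_force: [-3.0, -1.2, 5.4]
finger_gap: 0.0494
grasp_force: 63.6
time_s: 6.25
tcp_pos: [0.5399, 0.2906, 0.2516]
tcp_rot: [[-0.063, 0.998, 0.0], [0.998, 0.063, 0.0], [0.0, 0.0, -1.0]]
contact_force: [-0.5, 0.5, -0.9]
finger_gap: 0.0701
grasp_force: 0.0
time_s: 7.75
tcp_pos: [0.5574, 0.0115, 0.3716]
tcp_rot: [[-0.063, 0.998, 0.0], [0.998, 0.063, 0.001], [0.001, 0.0, -1.0]]
contact_force: [-0.2, 0.1, -0.5]
finger_gap: 0.0858
grasp_force: 0.0
[0.5574 0.0131 0.3717]
```

View pics/w2.png

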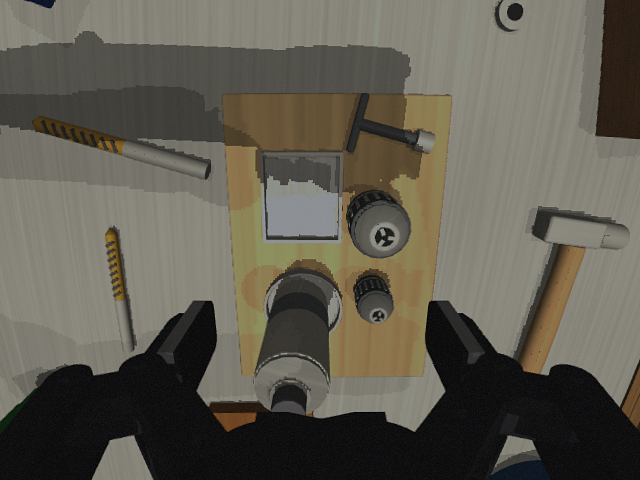

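View pics/sc2.png

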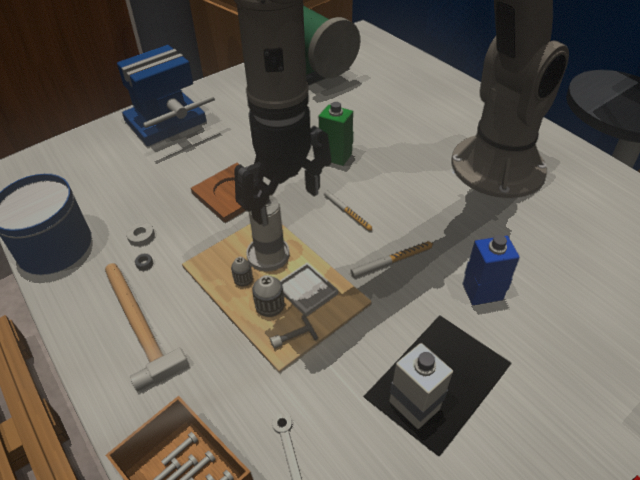

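The tin stands on the mat (scene, around (420,385)). The square tray is clear at rim (262..343, 150..243) in the wrist picture, and the nozzle is at about (290,398).

```bash
python3 - <<'E'
from h import *
np.set_printoptions(precision=4,suppress=True)
W=np.load("w2m.npy",allow_pickle=True).item()
b=plane(W,[(223,94),(452,96),(424,376),(243,377)],.01); print("board",b,b.mean(0))
t=plane(W,[(263,152),(343,150),(341,242),(262,241)],.022);print("sq",t,t.mean(0))
print("round L/R",plane(W,[(265,300),(342,300)],.022),"top",plane(W,[(305,267)],.022))
print("chuck",plane(W,[(385,236)],.076),"nozzle",plane(W,[(290,388)],.161))
i=cv2.imread("pics/scene0.png"); 
D=manip.camera_model("side"); print("nozz side",plane(D,[(280,165)],.161))
S=manip.camera_model("scene"); print("tin now",plane(S,[(427,356)],.140))
# check: predicted wrist0 view of can at hypothesised tray centre
E
```

```text
board [[ 0.4659  0.1067  0.01  ]
 [ 0.663   0.1179  0.01  ]
 [ 0.6812 -0.1694  0.01  ]
 [ 0.4829 -0.1828  0.01  ]] [ 0.5733 -0.0319  0.01  ]
sq [[ 0.5034  0.0603  0.022 ]
 [ 0.5718  0.0662  0.022 ]
 [ 0.5766 -0.0165  0.022 ]
 [ 0.5039 -0.0202  0.022 ]] [0.5389 0.0225 0.022 ]
round L/R [[ 0.5077 -0.0804  0.022 ]
 [ 0.5823 -0.0756  0.022 ]] top [[ 0.5448 -0.0434  0.022 ]]
chuck [[0.6054 0.008  0.076 ]] nozzle [[ 0.5424 -0.0656  0.161 ]]
nozz side [[ 0.5434 -0.0864  0.161 ]]
tin now [[0.5378 0.2862 0.14  ]]
```

```bash
python3 -m crank '[[[-0.03,-0.01,0,0],[-0.04,-0.0105,0,0],[-0.026,0,0,0],[0,0,0.03,0],[0,0,0.03,0],[0,0,0.02,0],[0,0,0.015,0],[0,0,0.008,0],[0,0,0,0],[0,0,0,0]]]' 0.0854;  python3 - <<'E'
from h import *
shot("side","s3")
i=cv2.imread("pics/s3.png"); cv2.imwrite("pics/s3c.png",cv2.resize(i[120:300,170:370],None,fx=3,fy=3))
E
```

```text
time_s: 9.1
tcp_pos: [0.5434, -0.086, 0.2696]
tcp_rot: [[-0.063, 0.998, 0.002], [0.998, 0.063, -0.0], [-0.0, 0.002, -1.0]]
contact_force: [0.5, -0.3, -0.0]
finger_gap: 0.0853
grasp_force: 0.0
```

View pics/s3c.png

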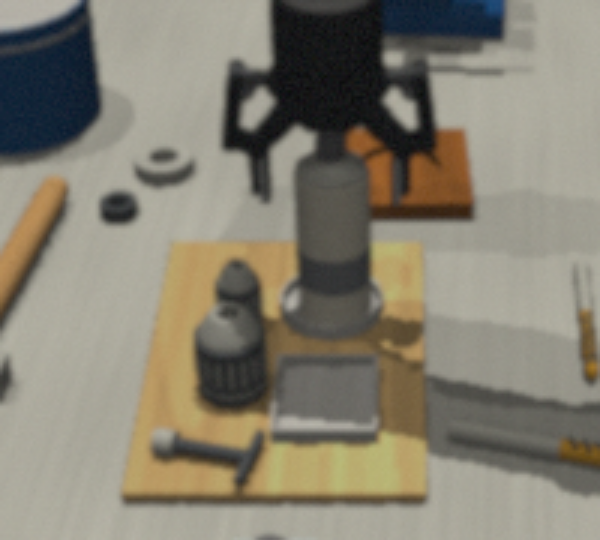

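The can is centred between the fingers (crop, about (330,200)). I'll grip and lift.

```bash
python3 -m crank '[[[0,0,0,0],[0,0,0,0],[0,0,0,0],[0,0,0,0],[0,0,0,0],[0,0,0,0]]]' 0.03; python3 -m crank '[[[0,0,-0.005,0],[0,0,-0.01,0],[0,0,-0.02,0],[0,0,-0.02,0],[0,0,-0.025,0],[0,0,0,0]]]'
```

```text
time_s: 9.9
tcp_pos: [0.5433, -0.0861, 0.2694]
tcp_rot: [[-0.063, 0.998, 0.002], [0.998, 0.063, -0.0], [-0.0, 0.002, -1.0]]
contact_force: [-0.3, -0.4, 5.4]
finger_gap: 0.053
grasp_force: 63.2
time_s: 10.65
tcp_pos: [0.5437, -0.0861, 0.3507]
tcp_rot: [[-0.063, 0.998, 0.005], [0.998, 0.063, -0.001], [-0.001, 0.005, -1.0]]
contact_force: [0.2, -0.4, -1.8]
finger_gap: 0.0525
grasp_force: 63.2
```

```bash
python3 -m crank '[[[0.01,-0.004,0,0],[0.02,-0.008,0,0],[0.03,-0.01,0,0],[0.035,-0.01,0,0],[0.035,-0.01,0,0],[0.035,-0.01,0,0],[0.035,-0.01,0,0],[0.035,-0.01,0,0],[0.035,-0.01,0,0],[0.035,-0.004,0,0],[0.035,0,0,0],[0.02,0,0,0],[0.009,0,0.01,0],[0,0,0.02,0],[0,0,0.02,0],[0,0,0.02,0],[0,0,0.012,0],[0,0,0.005,0],[0,0,0,0],[0,0,0,0]]]'
```

```text
time_s: 13.15
tcp_pos: [0.4343, 0.277, 0.2623]
tcp_rot: [[-0.063, 0.998, 0.001], [0.998, 0.063, 0.001], [0.001, 0.002, -1.0]]
contact_force: [0.1, 0.9, -1.6]
finger_gap: 0.0527
grasp_force: 63.3
```

```bash
python3 -m crank '[[[0,0,0.001,0],[0,0,0.001,0],[0,0,0,0],[0,0,0,0]]]'; python3 -m crank '[[[0,0,0,0],[0,0,0,0],[0,0,0,0]]]' 0.07;  python3 -m crank '[[[0,0,-0.02,0],[0,0,-0.03,0],[0,0,-0.04,0],[0,0,-0.03,0],[-0.03,0,0,0],[-0.05,0,0,0],[-0.06,0.01,0,0],[-0.06,0.01,0,0],[-0.06,0.01,0,0],[-0.06,0.01,0,0],[-0.06,0,0,0],[-0.06,0,0,0],[-0.06,0,0,0],[-0.05,0,0,0],[-0.03,0,0,0],[0,0,0,0],[0,0,0,0],[0,0,0,0]]]' 0.0854
python3 - <<'E'
from h import *
m,i=shot("wrist","w4"); shot("scene","sc4"); np.save("w4m.npy",m)
E
```

```text
time_s: 13.65
tcp_pos: [0.4341, 0.277, 0.2604]
tcp_rot: [[-0.063, 0.998, 0.001], [0.998, 0.063, 0.001], [0.0, 0.001, -1.0]]
contact_force: [-2.0, -0.5, 5.3]
finger_gap: 0.0526
grasp_force: 63.7
time_s: 14.02
tcp_pos: [0.4339, 0.2768, 0.2595]
tcp_rot: [[-0.063, 0.998, -0.0], [0.998, 0.063, -0.0], [-0.0, -0.0, -1.0]]
contact_force: [0.4, 0.9, -0.5]
finger_gap: 0.0701
grasp_force: 0.0
time_s: 16.27
tcp_pos: [0.5109, -0.2977, 0.3797]
tcp_rot: [[-0.066, 0.998, 0.0], [0.998, 0.066, 0.001], [0.001, 0.0, -1.0]]
contact_force: [-0.1, 0.3, -0.3]
finger_gap: 0.0855
grasp_force: 0.0
```

View pics/w4.png

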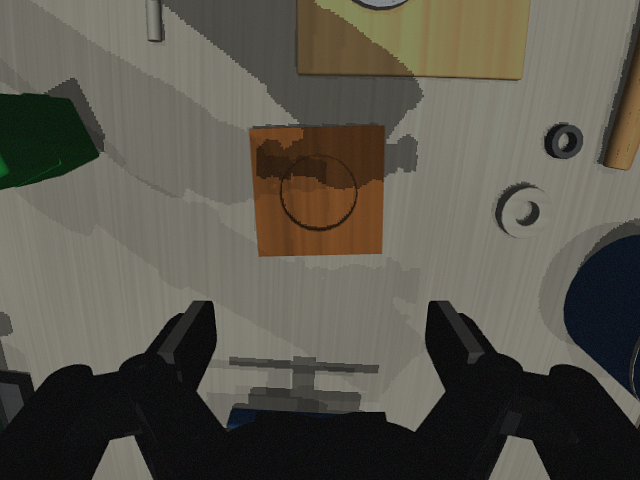

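View pics/sc4.png

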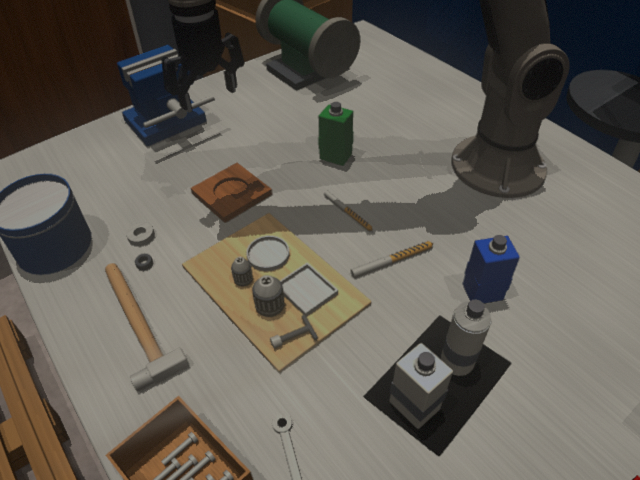

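Both containers stand on the mat. The recess circle is centred at about (319,192) in the wrist picture. In the scene view the round tray is at about (268,253).

```bash
python3 - <<'E'
from h import *
np.set_printoptions(precision=4,suppress=True)
W=np.load("w4m.npy",allow_pickle=True).item();S=manip.camera_model("scene")
r=plane(W,[(281,192),(357,192),(319,154),(319,230)],.016); print("rec",r, (r[0]+r[1])/2,(r[2]+r[3])/2)
b=plane(W,[(250,127),(385,125),(382,253),(259,256)],.016); print("blk",b,b.mean(0))
print("chuck nose scene",plane(S,[(266,282)],.076))
i=cv2.imread("pics/sc4.png")
c=proj(S,[[.5458,-.0873,.022],[.5389,.0225,.022],[.6056,.0082,.076]]); print(c)
a=np.linspace(0,6.28,60)
for q in (.039,.036): 
  for p in proj(S,np.c_[.5458+q*np.cos(a),-.0873+q*np.sin(a),a*0+.022]): i[int(round(p[1])),int(round(p[0]))]=(0,0,255)
cv2.imwrite("pics/sc4c.png",cv2.resize(i[215:330,215:345],None,fx=5,fy=5,interpolation=0))
E
```

```text
rec [[ 0.4722 -0.2855  0.016 ]
 [ 0.5421 -0.2809  0.016 ]
 [ 0.5049 -0.2488  0.016 ]
 [ 0.5095 -0.3197  0.016 ]] [ 0.5071 -0.2832  0.016 ] [ 0.5072 -0.2842  0.016 ]
blk [[ 0.4427 -0.2292  0.016 ]
 [ 0.5612 -0.2197  0.016 ]
 [ 0.5721 -0.3389  0.016 ]
 [ 0.4529 -0.3499  0.016 ]] [ 0.5072 -0.2844  0.016 ]
chuck nose scene [[0.6095 0.0097 0.076 ]]
[[268.7028 250.4268]
 [307.7888 286.201 ]
 [267.494  280.2265]]
```

View pics/sc4c.png

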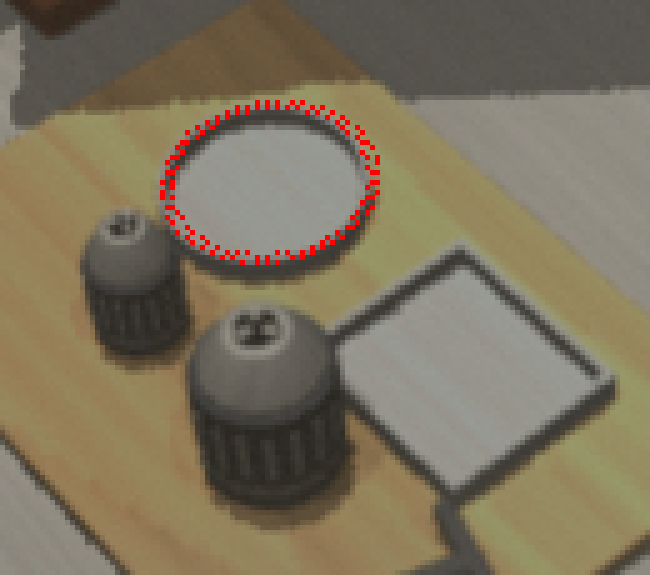

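The predicted round-tray ring falls on the tray at (270,185) in the crop, within about 2 mm. Next is the chuck, at (0.606, 0.008).

```bash
python3 -m crank '[[[0.03,0.01,0,0],[0.05,0.02,0,0],[0.05,0.02,0,0],[0.05,0.02,0,0],[0.05,0.02,0,0],[0.04,0.015,0,0],[0.029,0.01,0,0],[0,0,0.02,0],[0,0,0.03,0],[0,0,0.03,0],[0,0,0.02,0],[0,0,0,0],[0,0,0,0]]]'
python3 - <<'E'
from h import *
W,i=shot("wrist","w5"); shot("side","s5"); print(proj(W,[[.606,.0083,.076]]))
a=cv2.imread("pics/w5.png");b=cv2.imread("pics/s5.png")
cv2.imwrite("pics/c5.png",np.hstack([cv2.resize(a,(400,300)),cv2.resize(b[130:310,160:400],(400,300))]))
E
```

```text
time_s: 18.0
tcp_pos: [0.6067, 0.0065, 0.2809]
tcp_rot: [[-0.064, 0.998, 0.002], [0.998, 0.064, 0.0], [-0.0, 0.002, -1.0]]
contact_force: [-0.5, 0.3, 0.6]
finger_gap: 0.0855
grasp_force: 0.0
[[321.34879392 272.46478177]]
```

View pics/c5.png

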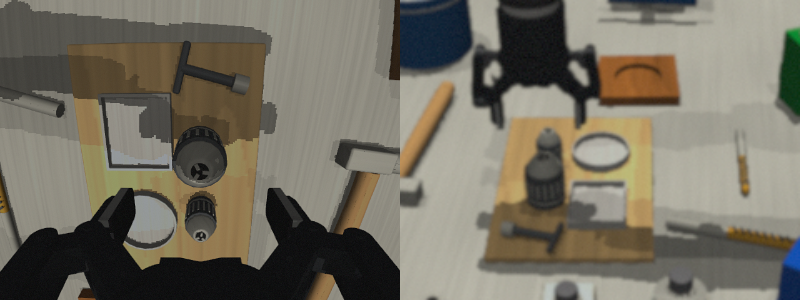

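The nose at about (320,278) is within about 3 mm of the prediction, and the fingers are centred on it. I'll descend and grip.

```bash
python3 -m crank '[[[0,0,0.025,0],[0,0,0.02,0],[0,0,0.015,0],[0,0,0.01,0],[0,0,0.008,0],[0,0,0,0],[0,0,0,0]]]';python3 -m crank '[[[0,0,0,0],[0,0,0,0],[0,0,0,0],[0,0,0,0],[0,0,0,0],[0,0,0,0]]]' 0.03; python3 -m crank '[[[0,0,-0.005,0],[0,0,-0.01,0],[0,0,-0.02,0],[0,0,-0.03,0],[0,0,-0.03,0],[0,0,0,0],[0,0,0,0]]]'
```

```text
time_s: 18.98
tcp_pos: [0.6066, 0.0061, 0.2023]
tcp_rot: [[-0.063, 0.998, 0.001], [0.998, 0.063, -0.0], [-0.0, 0.001, -1.0]]
contact_force: [0.5, -0.5, 0.4]
finger_gap: 0.0852
grasp_force: 0.0
time_s: 19.73
tcp_pos: [0.6067, 0.0061, 0.2025]
tcp_rot: [[-0.063, 0.998, 0.002], [0.998, 0.063, 0.0], [-0.0, 0.002, -1.0]]
contact_force: [0.2, 1.0, 5.4]
finger_gap: 0.0485
grasp_force: 63.4
time_s: 20.6
tcp_pos: [0.6055, 0.0061, 0.2951]
tcp_rot: [[-0.063, 0.998, -0.003], [0.998, 0.063, -0.0], [0.0, -0.003, -1.0]]
contact_force: [-0.8, 0.3, -5.3]
finger_gap: 0.0485
grasp_force: 62.9
```

```bash
python3 -m crank '[[[-0.01,-0.005,0,0],[-0.02,-0.01,0,0],[-0.03,-0.0125,0,0],[-0.035,-0.0125,0,0],[-0.035,-0.0125,0,0],[-0.035,-0.0125,0,0],[-0.035,-0.0125,0,0],[-0.035,-0.0125,0,0],[-0.03,-0.015,0,0],[-0.0183,-0.0116,0,0],[0,0,0.02,0],[0,0,0.025,0],[0,0,0.02,0],[0,0,0.01,0],[0,0,0.007,0],[0,0,0,0],[0,0,0,0]]]'
python3 - <<'E'
from h import *
shot("scene","sc6"); shot("side","s6");shot("wrist","w6")
a=cv2.imread("pics/sc6.png");b=cv2.imread("pics/s6.png")
cv2.imwrite("pics/c6.png",np.hstack([cv2.resize(a[100:280,140:380],(400,300)),cv2.resize(b[80:260,220:460],(400,300))]))
E
```

```text
time_s: 22.72
tcp_pos: [0.5081, -0.2842, 0.2155]
tcp_rot: [[-0.063, 0.998, 0.002], [0.998, 0.063, -0.001], [-0.001, 0.001, -1.0]]
contact_force: [-0.1, -0.7, -4.5]
finger_gap: 0.0483
grasp_force: 62.8
```

View pics/c6.png

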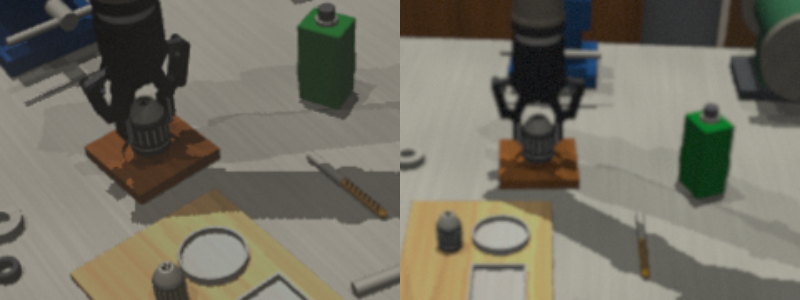

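The chuck is over the block's middle in both views. I'll lower it.

```bash
python3 -m crank '[[[0,0,0.005,0],[0,0,0.004,0],[0,0,0.003,0],[0,0,0.001,0],[0,0,0.001,0],[0,0,0.001,0],[0,0,0,0],[0,0,0,0]]]'
```

```text
time_s: 23.88
tcp_pos: [0.5078, -0.284, 0.2005]
tcp_rot: [[-0.063, 0.998, 0.0], [0.998, 0.063, -0.0], [-0.0, 0.0, -1.0]]
contact_force: [-2.5, 1.2, 3.4]
finger_gap: 0.0486
grasp_force: 63.4
```

Contact came at the expected height (underside at 8 mm). I'll release, back up and look.

```bash
python3 -m crank '[[[0,0,0,0],[0,0,0,0],[0,0,0,0]]]' 0.07;  python3 -m crank '[[[0,0,-0.02,0],[0,0,-0.03,0],[0,0,-0.04,0],[0,0,-0.04,0],[0,0,-0.05,0],[0,0,0,0],[0,0,0,0]]]' 0.0854
python3 - <<'E'
from h import *
np.set_printoptions(precision=4,suppress=True)
W,_=shot("wrist","w7");S,_=shot("scene","sc7"); D,_=shot("side","s7")
a=cv2.imread("pics/w7.png");b=cv2.imread("pics/s7.png");c=cv2.imread("pics/sc7.png")
cv2.imwrite("pics/c7.png",np.vstack([np.hstack([cv2.resize(a,(400,300)),cv2.resize(b[130:220,250:370],(400,300))]),np.hstack([cv2.resize(c[140:260,160:320],(400,300)),cv2.resize(c[300:480,340:580],(400,300))])]))
print("expected nose",proj(S,[.507,-.284,.074]),proj(D,[.507,-.284,.074]),proj(W,[.507,-.284,.074]))
E
```

```text
time_s: 24.25
tcp_pos: [0.508, -0.2841, 0.1998]
tcp_rot: [[-0.063, 0.998, 0.001], [0.998, 0.063, -0.001], [-0.001, 0.001, -1.0]]
contact_force: [0.1, 0.3, -0.1]
finger_gap: 0.07
grasp_force: 0.0
time_s: 25.12
tcp_pos: [0.5076, -0.2838, 0.3793]
tcp_rot: [[-0.063, 0.998, -0.0], [0.998, 0.063, 0.0], [0.0, -0.0, -1.0]]
contact_force: [0.0, 1.4, -0.3]
finger_gap: 0.0856
grasp_force: 0.0
expected nose [[227.8326 165.6384]] [[303.1472 155.0888]] [[321.8207 224.0956]]
```

View pics/c7.png

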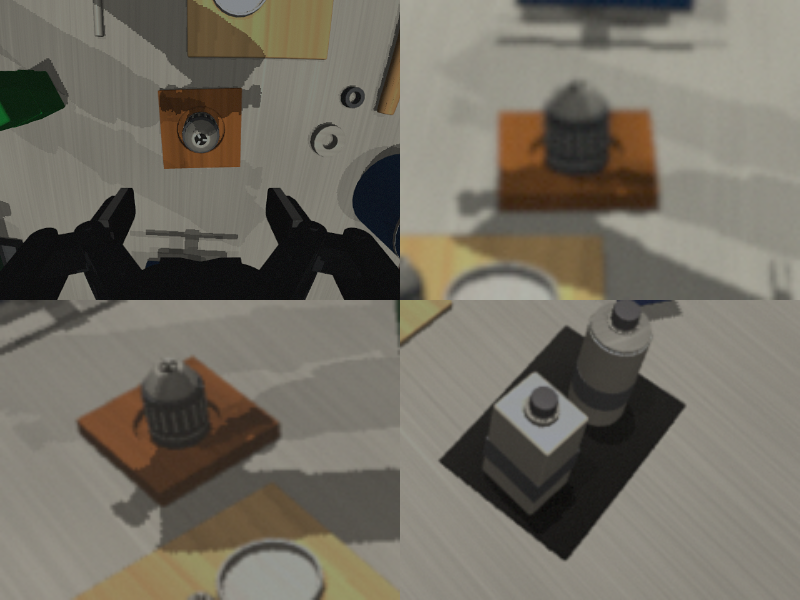

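The chuck stands nose up in the recess, with its ring visible all round, and both containers stand on the mat. The can goes back first.

```bash
python3 -m crank '[[[0.03,0,0,0],[0.05,-0.01,0,0],[0.06,-0.01,0,0],[0.06,-0.01,0,0],[0.06,-0.0082,0,0],[0.06,0,0,0],[0.06,0,0,0],[0.06,0,0,0],[0.06,0,0,0],[0.04,0,0,0],[0.0241,0,0,0],[0,0,0,0],[0,0,0,0],[0,0,0,0]]]' 0.0854; python3 - <<'E'
from h import *
W,_=shot("wrist","w8"); print(proj(W,[[.434,.277,.152],[.54,.29,.14]]))
E
```

```text
time_s: 27.02
tcp_pos: [0.4347, 0.2748, 0.3794]
tcp_rot: [[-0.06, 0.998, -0.0], [0.998, 0.06, -0.001], [-0.001, -0.0, -1.0]]
contact_force: [0.7, -0.2, -0.1]
finger_gap: 0.0857
grasp_force: 0.0
[[322.06211227 255.84148817]
 [496.56174022 238.44682634]]
```

```bash
python3 -m crank '[[[0.002,0,0.03,0],[0,0,0.03,0],[0,0,0.03,0],[0,0,0.02,0],[0,0,0.009,0],[0,0,0,0],[0,0,0,0]]]'; python3 -m crank '[[[0,0,0,0],[0,0,0,0],[0,0,0,0],[0,0,0,0],[0,0,0,0],[0,0,0,0]]]' 0.03; python3 -m crank '[[[0,0,-0.005,0],[0,0,-0.01,0],[0,0,-0.02,0],[0,0,-0.025,0],[0,0,-0.025,0],[0,0,0,0],[0,0,0,0]]]'
```

```text
time_s: 27.95
tcp_pos: [0.4346, 0.2788, 0.2618]
tcp_rot: [[-0.063, 0.998, 0.002], [0.998, 0.063, 0.001], [0.001, 0.002, -1.0]]
contact_force: [0.1, 0.3, -0.3]
finger_gap: 0.0853
grasp_force: 0.0
time_s: 28.7
tcp_pos: [0.4343, 0.279, 0.2616]
tcp_rot: [[-0.063, 0.998, 0.001], [0.998, 0.063, 0.001], [0.001, 0.001, -1.0]]
contact_force: [-1.0, -0.2, 5.4]
finger_gap: 0.053
grasp_force: 63.1
time_s: 29.58
tcp_pos: [0.4336, 0.2783, 0.3447]
tcp_rot: [[-0.063, 0.998, -0.002], [0.998, 0.063, -0.001], [-0.001, -0.002, -1.0]]
contact_force: [0.2, -0.5, -2.9]
finger_gap: 0.0532
grasp_force: 63.2
```

```bash
python3 -m crank '[[[-0.01,0,0,0],[-0.02,0.005,0,0],[-0.03,0.01,0,0],[-0.035,0.01,0,0],[-0.035,0.01,0,0],[-0.035,0.01,0,0],[-0.035,0.01,0,0],[-0.035,0.01,0,0],[-0.035,0.01,0,0],[-0.035,0.01,0,0],[-0.035,0.0042,0,0],[-0.02,0,0,0],[-0.0119,0,0,0],[0,0,0.02,0],[0,0,0.015,0],[0,0,0.01,0],[0,0,0.005,0],[0,0,0,0],[0,0,0,0]]]'
python3 - <<'E'
from h import *
S,_=shot("scene","sc9"); D,_=shot("side","s9")
b=cv2.imread("pics/s9.png");c=cv2.imread("pics/sc9.png")
cv2.imwrite("pics/c9.png",np.hstack([cv2.resize(c[160:310,180:380],(400,300)),cv2.resize(b[140:290,200:400],(400,300))]))
E
```

```text
time_s: 31.95
tcp_pos: [0.5467, -0.0869, 0.2963]
tcp_rot: [[-0.063, 0.998, 0.001], [0.998, 0.063, -0.0], [-0.0, 0.001, -1.0]]
contact_force: [-0.6, 0.0, -2.2]
finger_gap: 0.053
grasp_force: 63.3
```

View pics/c9.png

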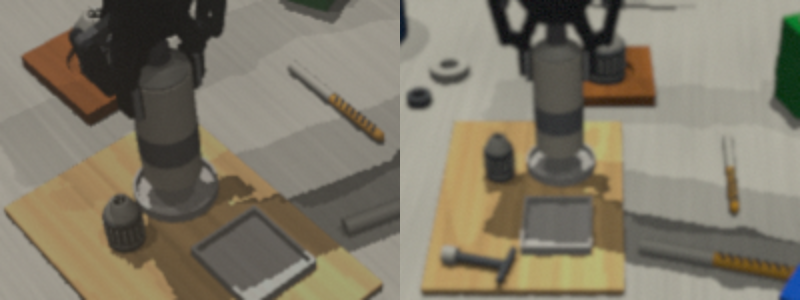

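The can is over the round tray in both views. I'll lower it.

```bash
python3 -m crank '[[[0,0,0.008,0],[0,0,0.008,0],[0,0,0.004,0],[0,0,0.003,0],[0,0,0.001,0],[0,0,0.001,0],[0,0,0.0005,0],[0,0,0,0],[0,0,0,0]]]'
```

```text
time_s: 33.17
tcp_pos: [0.5465, -0.0869, 0.2707]
tcp_rot: [[-0.063, 0.998, 0.001], [0.998, 0.063, -0.0], [-0.0, 0.001, -1.0]]
contact_force: [-0.3, 0.6, 2.0]
finger_gap: 0.0529
grasp_force: 63.2
```

```bash
python3 -m crank '[[[0,0,0,0],[0,0,0,0],[0,0,0,0]]]' 0.07;  python3 -m crank '[[[0,0,-0.02,0],[0,0,-0.03,0],[0,0,-0.04,0],[0,0,-0.02,0],[0.03,0,0,0],[0.05,0.005,0,0],[0.055,0.006,0,0],[0.055,0.0062,0,0],[0.055,0,0,0],[0.055,0,0,0],[0.045,0,0,0],[0.0321,0,0,0],[0,0,0,0],[0,0,0,0],[0,0,0,0]]]' 0.0854
```

```text
time_s: 33.55
tcp_pos: [0.5465, -0.0869, 0.2702]
tcp_rot: [[-0.063, 0.998, 0.0], [0.998, 0.063, -0.0], [-0.0, 0.0, -1.0]]
contact_force: [-0.6, 0.6, 0.2]
finger_gap: 0.0701
grasp_force: 0.0
time_s: 35.42
tcp_pos: [0.5406, 0.2887, 0.3802]
tcp_rot: [[-0.06, 0.998, 0.001], [0.998, 0.06, -0.001], [-0.001, 0.0, -1.0]]
contact_force: [-0.3, -0.0, -0.3]
finger_gap: 0.0852
grasp_force: 0.0
```

```bash
python3 -m crank '[[[0,0,0.03,0],[0,0,0.03,0],[0,0,0.03,0],[0,0,0.02,0],[0,0,0.01,0],[0,0,0.007,0],[0,0,0,0],[0,0,0,0]]]'; python3 -m crank '[[[0,0,0,0],[0,0,0,0],[0,0,0,0],[0,0,0,0],[0,0,0,0],[0,0,0,0]]]' 0.03; python3 -m crank '[[[0,0,-0.005,0],[0,0,-0.01,0],[0,0,-0.02,0],[0,0,-0.025,0],[0,0,-0.025,0],[0,0,0,0],[0,0,0,0]]]'
```

```text
time_s: 36.42
tcp_pos: [0.5403, 0.2907, 0.2541]
tcp_rot: [[-0.063, 0.998, 0.002], [0.998, 0.063, 0.001], [0.001, 0.002, -1.0]]
contact_force: [0.4, 1.4, 0.2]
finger_gap: 0.0854
grasp_force: 0.0
time_s: 37.17
tcp_pos: [0.5399, 0.2908, 0.2538]
tcp_rot: [[-0.063, 0.998, 0.001], [0.998, 0.063, 0.001], [0.001, 0.001, -1.0]]
contact_force: [-1.9, 0.7, 5.6]
finger_gap: 0.0494
grasp_force: 63.2
time_s: 38.05
tcp_pos: [0.5395, 0.2901, 0.3368]
tcp_rot: [[-0.063, 0.998, -0.002], [0.998, 0.063, -0.001], [-0.001, -0.002, -1.0]]
contact_force: [0.0, -0.8, -6.2]
finger_gap: 0.0495
grasp_force: 63.1
```

```bash
python3 -m crank '[[[-0.01,0,0,0],[-0.02,-0.002,0,0],[-0.03,-0.003,0,0],[-0.035,-0.003,0,0],[-0.035,-0.003,0,0],[-0.035,-0.003,0,0],[-0.035,-0.0028,0,0],[-0.035,0,0,0],[-0.02,0,0,0],[-0.0113,0,0,0],[0,0,0.02,0],[0,0,0.015,0],[0,0,0.01,0],[0,0,0.005,0],[0,0,0,0],[0,0,0,0]]]'
python3 - <<'E'
from h import *
S,_=shot("scene","sc10"); D,_=shot("side","s10")
b=cv2.imread("pics/s10.png");c=cv2.imread("pics/sc10.png")
cv2.imwrite("pics/c10.png",np.hstack([cv2.resize(c[160:340,180:420],(400,300)),cv2.resize(b[140:290,200:400],(400,300))]))
E
```

```text
time_s: 40.05
tcp_pos: [0.5402, 0.0238, 0.2888]
tcp_rot: [[-0.063, 0.998, 0.001], [0.998, 0.063, 0.0], [-0.0, 0.001, -1.0]]
contact_force: [-0.4, 0.2, -3.9]
finger_gap: 0.0497
grasp_force: 63.0
```

View pics/c10.png

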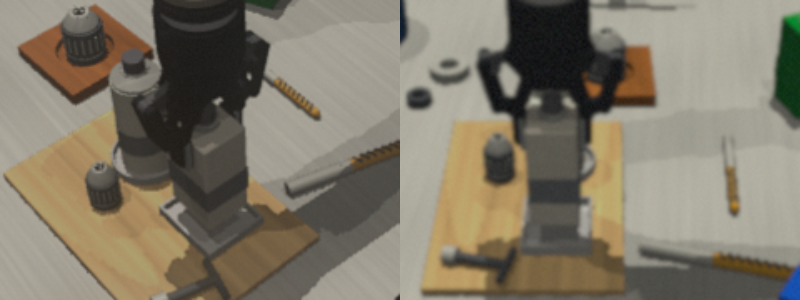

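The can stands in the round tray, and the tin hovers centred over the square tray. I'll lower the tin by 26 mm.

```bash
python3 -m crank '[[[0,0,0.008,0],[0,0,0.008,0],[0,0,0.004,0],[0,0,0.003,0],[0,0,0.001,0],[0,0,0.001,0],[0,0,0.001,0],[0,0,0,0],[0,0,0,0]]]'
```

```text
time_s: 41.28
tcp_pos: [0.54, 0.0237, 0.2628]
tcp_rot: [[-0.063, 0.998, 0.001], [0.998, 0.063, 0.0], [-0.0, 0.001, -1.0]]
contact_force: [-1.9, -0.1, 1.3]
finger_gap: 0.0492
grasp_force: 63.1
```

```bash
python3 -m crank '[[[0,0,0,0],[0,0,0,0],[0,0,0,0]]]' 0.07;  python3 -m crank '[[[0,0,-0.02,0],[0,0,-0.03,0],[0,0,-0.04,0],[0,0,-0.04,0],[0,0,-0.03,0],[-0.04,0,0,0],[-0.05,-0.02,0,0],[-0.03,-0.02,0,0],[0,0,0,0],[0,0,0,0]]]' 0.0854
python3 - <<'E'
from h import *
W,_=shot("wrist","w11");S,_=shot("scene","sc11"); D,_=shot("side","s11")
a=cv2.imread("pics/w11.png");b=cv2.imread("pics/s11.png");c=cv2.imread("pics/sc11.png")
cv2.imwrite("pics/c11.png",np.vstack([np.hstack([cv2.resize(a,(400,300)),cv2.resize(b[140:290,200:400],(400,300))]),np.hstack([cv2.resize(c[160:310,220:420],(400,300)),cv2.resize(c,(400,300))])]))
E
```

```text
time_s: 41.65
tcp_pos: [0.5401, 0.0237, 0.2624]
tcp_rot: [[-0.063, 0.998, 0.001], [0.998, 0.063, 0.0], [-0.0, 0.001, -1.0]]
contact_force: [-0.3, 0.2, -0.4]
finger_gap: 0.0698
grasp_force: 0.0
time_s: 42.9
tcp_pos: [0.5077, -0.0978, 0.4223]
tcp_rot: [[-0.064, 0.998, 0.001], [0.998, 0.064, 0.001], [0.001, 0.001, -1.0]]
contact_force: [0.0, 0.2, -0.2]
finger_gap: 0.0853
grasp_force: 0.0
```

View pics/c11.png

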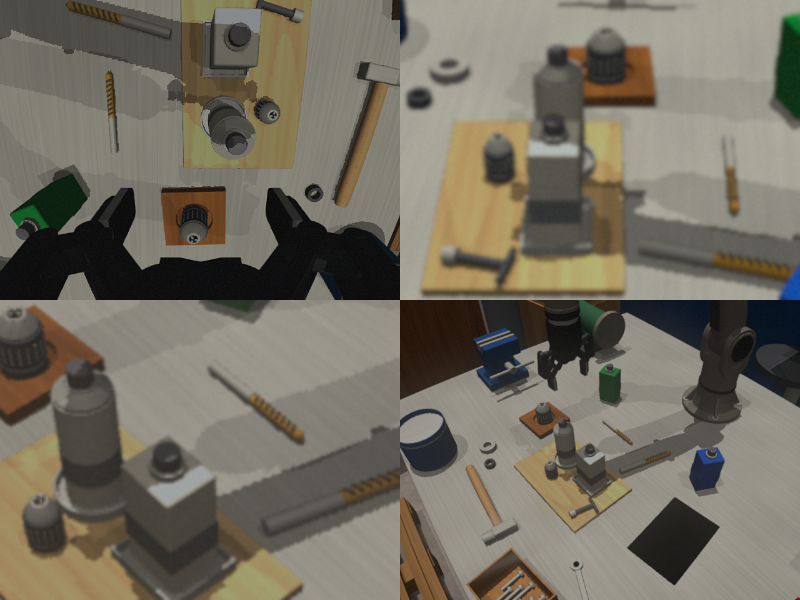

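The can and tin stand upright in their own trays. The chuck is seated, the small chuck and key look undisturbed, and the arm is clear. I'll hand in.

```bash
python3 -c "from rig import manip; print(manip.hand_in())"
```

```text
the job is handed in; nothing more can be done
None
```

The job is handed in after about 43 s of robot time: the large chuck stands nose up in the recess, the spray can and oil tin are upright in their own trays, and the small chuck and chuck key were not touched.

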